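Find the hidden catch and open the formula keeper

TASK

Open the white formula keeper: feel along its flat front deck for the flush square button concealed there and press it in, so that the flip lid springs ajar, then push the lid back with the outside of the fingers, past upright, until it stands fully open by itself. Leave the cup, bottle caps, scoop, bottle and everything else on the counter standing where they are.

Things in the scene. Friction and masses are not known exactly. Their poses are not given: they have to be found in the camera images.
- keeper: White plastic formula container, fixed to the counter, 170 (x) by 230 (y) by 100 (z) mm. Origin: centre of its underside; x points from its front (the robot's side) to its back, z up. The front part of its top, x from -85 to -20 mm, is a flat level deck at z = 100 mm; the flip lid covers the rest, its upper face level with the deck.
- deck (a point): Centre of the deck's face (keeper x = -50 mm, z = 100 mm). One concealed square button, 46 by 46 mm, same white plastic, face 1.5 mm below the deck, 1.5 mm gap around it, is centred at y = -81, -27, 27 or 81 mm from here along the keeper's y; which one changes and is not reported: see its faint outline, or feel where the rigid deck gives way.
- release (a joint): Travel of the concealed button, m: 0 = out, 0.005 = fully in, pressed straight down. A spring pushes it back: about 1.4 N starts it and 4.9 N takes it fully in. Pressed 3 to 4 mm in, it frees the lid. It comes back out when let go.
- lid (a joint): Angle of the flip lid, rad: 0 = shut and caught, 1.57 = upright, 1.95 = stop, fully open. Once freed, a weak spring raises it to 0.8 rad in about 1 s and to roughly 1 rad in 3 s, where hinge friction stops it; from there it needs only a light push (about 1 N) at its edge towards the keeper's +x, and past upright it stays where it is left.
- hinge (a point): Middle of the lid's hinge axis (keeper x = 83 mm, z = 94 mm), which runs along the keeper's y. The lid is a plain plate 101 mm (hinge to free edge) by 226 mm along y by 6 mm thick; when shut its underside is level with the axis.
- lid_edge (a point): Middle of the lid's free edge, in mid-thickness, 101 mm from the hinge axis. It rises and moves back as the lid opens.
- cup: Green sippy cup standing beside the keeper's -y side, 72 mm in diameter, 114 mm high, 112 mm over its two ears. Origin: centre of its underside. Not to be moved.
- cap0: White bottle cap, 40 mm in diameter, 18 mm high, lying in front of the keeper. Origin: centre of its underside. Not to be moved.
- cap1: White bottle cap like the other, lying beside the keeper's +y side. Not to be moved.
- scoop: Stainless measuring scoop lying in front of the keeper: bowl 38 mm in diameter, 24 mm high, flat handle along its x out to 91 mm. Origin: under the bowl's centre. Not to be moved.
- bottle: Feeding bottle standing at the keeper's +y side, 56 mm in diameter, 151 mm high. Origin: centre of its underside. Not to be moved.
- rack: Clear acrylic drying rack with slotted base and two bottles in it, fixed, 240 (x) by 170 (y) by 130 mm high. Origin: centre of its underside.

How it is judged:
By the outcome, as a careful person would: the job done as asked, in the order asked, and still so for the second after the job is handed in, with the robot touching nothing.
It also fails if it takes over 45 s, if anything falls off the work surface, if the arm or the gripper's body presses on something with over 40 N, if the wrist force passes 120 N, or if a joint passes its speed limit or range.

ROBOT

A 6-joint arm with a two-finger parallel gripper is mounted at the origin on the work surface. World frame = base frame: x ahead of the robot, y to its left, z up, the work surface at z = 0. Lengths are in m, angles in rad, forces in N, time in s.
With the tool pointing down it reaches from about 0.3 to 0.875 m from the base axis. Payload 6.4 kg.
Tool frame: the origin (TCP) lies at the very end of the fingers, on their centre line; the grasp point (between the pads) lies 19 mm behind it (ctrl.hold_point_z is the distance from the TCP to the grasp point, in m); y points along the fingers, x is the direction in which the jaws open and shut, and the axes are right-handed (so a half turn about y gives the same grasp; the last joint's range is limited). The gripper opens to 85 mm and grips with 20 to 120 N. Pads are 22 mm wide; open, the fingers measure 114 mm over their backs; the gripper's body (76 mm by 85 mm) begins 54 mm behind the grasp point. The pads swing forward as they close: fully open they stand 13 mm farther back than shut.
Start: joints at [-1.482, 0.181, 1.607, -0, 1.354, -0.206], TCP at [0.167, -0.55, 0.231] pointing down, gripper open.
Joint ranges: [-2.99, 2.99], [-0.89, 2.07], [0.3, 2.58], [-1.14, 4.28], [0, 2.63], [-3.12, 3.12]. Speed limits (rad/s): [2.57, 2.57, 3.01, 3.14, 3.14, 3.14].

INTERFACE

Orientations are given as a unit quaternion [w, x, y, z].
In Python, from bench import ctrl, imaging gives the robot as it stands.
- The arm moves only by the shell command python3 -m jog 'ROWS'. ROWS is JSON, a list of rows, each a list of 3 entries, a list of its own where there are three numbers: the shift along the tool's x, y, z in cm, then the turn, a rotation vector about the tool's x, y, z in rad, then the finger opening in cm, from 0 to 8.54. A call has 1 to 12 rows; each row shifts and turns the pose as measured when the row begins, along the tool's axes as they then stand; what a row does not reach is not made up. A row lasts 1/12 s, in which the tool goes at most 41.7 mm and 7.16 degrees, less where a joint would pass 70% of its speed; a pose out of reach is approached as far as the arm can. A call is refused whole if a number of a shift passes 4.17 or a number of a turn 0.125, either way. A call with a gripper value outside its range is refused whole. The fingers move at their own pace and stop on an object; the grip force is fixed at half the most. Time passes only in rows, so rows that do not move let the fingers close. It gives the time, the measured TCP pose, the force and the opening at its end, in the units of the state.
- ctrl.get_obs(): the state, without advancing time (a new reading comes with each control period).
- imaging.camera(name): name is "scene" or "side" or "wrist"; returns a dict with "frame" (480x640x3 uint8, red, green, blue), "depth" (480x640 float32, m along the optical axis (not along the pixel's ray), 0 where there is no reading), "K" (3x3 intrinsics, pixels), "k1" (the pictures are not rectified: a ray, as slopes to the right and down, at radius r is drawn at 1 + k1 r^2 times it, then the intrinsics apply), "R" (3x3) and "t" (3): a world point X has camera coordinates R X + t. Camera axes: x right, y down, z forward; pixel columns grow to the right and rows downward; lengths in m; the calibration is good to about 2 mm. A picture is of the moment at which its call begins.
- ctrl.hand_in(): hands the job in, once; it reports no verdict.
The state is a dict: "time_s": time; "q": joint angles; "dq": joint speeds; "joint_efforts": joint torques, N m; "eef_pos": TCP position; "eef_rot": TCP orientation; "wrist_force": force on the tool from outside, world axes, zero at the start; "torque": the same for the moment, N m; "opening": opening from 0.0 (shut) to 1.0 (fully open).
Only numpy, scipy, OpenCV 4.12 (cv2) and the standard library are available. Lean on these libraries where they do the work, as an engineer would, in place of code of your own. Each camera call takes 0.05 s, during which the arm holds its last target. There are 200 camera calls.

## Working session

There is one attempt and no reset: what is moved stays moved. The work goes in short steps, Python scripts to look and compute and a shell command to move; the robot and the scene stay as the last step left them, time stands still between calls to the robot, and variables do not carry over. Pictures are saved under pics/ and viewed, about 8 in all and at most 12, crops included, and the job is handed in when it is done.

```bash
mkdir -p pics; ls; cat > h.py <<'E'
import numpy as np, cv2
from bench import ctrl, imaging
def pts(c):
    h,w=c["depth"].shape; u,v=np.meshgrid(np.arange(w),np.arange(h))
    K=c["K"]; D=np.array([c["k1"],0,0,0,0.])
    p=cv2.undistortPoints(np.stack([u,v],-1).reshape(-1,1,2).astype(float),K,D).reshape(h,w,2)
    z=c["depth"][...,None]
    X=np.concatenate([p*z,z],-1)
    return (X-c["t"])@c["R"]
def save(c,n): cv2.imwrite(n,c["frame"][...,::-1])
E
python3 - <<'E'
from h import *
a=imaging.camera("scene");b=imaging.camera("side")
import pickle;pickle.dump((a,b),open("v.pkl","wb"))
save(a,"pics/scene.png");save(b,"pics/side.png")
print(ctrl.get_obs())
for c in(a,b):print(-c["R"].T@c["t"],c["K"][0,0],c["k1"])
E
```

```text
pics
{'time_s': 0.1, 'q': array([-1.48226612e+00,  1.81482561e-01,  1.60789238e+00, -9.07949367e-07,
        1.35380885e+00, -2.06323423e-01]), 'dq': array([ 0.00104158, -0.00106787, -0.00172851, -0.00036316, -0.00196316,
        0.00016849]), 'joint_efforts': array([ 4.90634211e-04, -4.45875621e+01, -3.52237487e+01, -3.52064053e-04,
        4.20431243e-03, -5.50023515e-06]), 'eef_pos': array([ 0.16705398, -0.54968341,  0.23047291]), 'eef_rot': array([ 0.568443  , -0.5676024 ,  0.42150322, -0.42075539]), 'wrist_force': array([ 0.47539952, -0.19647518,  0.28715001]), 'torque': array([-0.0241434 , -0.01729727,  0.0662544 ]), 'opening': 0.9948269036143068}
[1.06548504 0.34385779 1.22290082] 597.5302674899146 -0.029214287281037175
[ 0.38059869 -1.06679391  0.96387904] 513.7344255356105 -0.05032139454426194
```

View pics/scene.png

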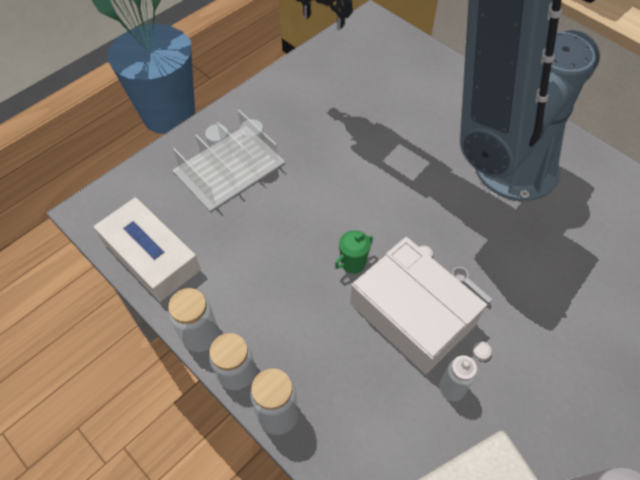

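View pics/side.png

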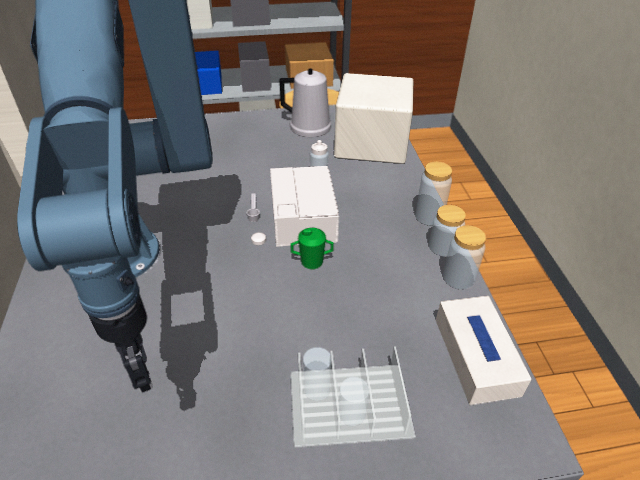

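The button's outline shows near the keeper's -y end: scene pixel (406,258), side pixel (287,210). The cup is just beyond it. Next I'll measure the keeper's top face.

```bash
python3 - <<'E'
from h import *
import pickle
a,b=pickle.load(open("v.pkl","rb"))
for n,c,uv in(("scene",a,(418,300)),("side",b,(305,205))):
    P=pts(c); f=c["frame"].astype(int)
    m=((abs(P[...,2]-.1)<.008)&(c["depth"]>0)&(f.min(-1)>140)).astype(np.uint8)
    k,l,s,ct=cv2.connectedComponentsWithStats(m)
    m=l==l[uv[1],uv[0]]
    q=P[m]; r=cv2.minAreaRect((q[:,:2]*1000).astype(np.float32))
    print(n,m.sum(),"z",np.median(q[:,2]),"rect",r,cv2.boxPoints(r).tolist())
    for p in ([(406,258)] if n=="scene" else [(287,210)]): print("button px",P[p[1],p[0]])
    g=(f[...,1]-f[...,0]>40)&(f[...,1]-f[...,2]>30)&(c["depth"]>0)&(P[...,2]>.01)&(P[...,2]<.2)
    g&=np.hypot(*(P[...,:2]-r[0]/np.float64(1000)).transpose(2,0,1))<.3
    print("cup",np.percentile(P[g],[2,50,98],axis=0))
cr=a["frame"][225:375,330:510]; cv2.imwrite("pics/crop.png",cv2.resize(cr[...,::-1],None,fx=4.4,fy=4,interpolation=cv2.INTER_CUBIC))
E
```

```text
scene 8009 z 0.10197219311633375 rect ((515.676513671875, 81.88904571533203), (230.73809814453125, 175.7291717529297), 87.48336791992188) [[422.83087158203125, -29.510658264160156], [598.3905639648438, -37.22681427001953], [608.5221557617188, 193.28875732421875], [432.96246337890625, 201.00491333007812]]
button px [0.47108018 0.00961399 0.1068315 ]
cup [[ 0.48741594 -0.12865021  0.01881897]
 [ 0.52852502 -0.09328096  0.09606001]
 [ 0.55994672 -0.06794105  0.11477251]]
side 3095 z 0.09867958368266644 rect ((516.8863525390625, 79.50133514404297), (238.19874572753906, 171.5924072265625), 87.85118865966797) [[426.6848449707031, -36.29734802246094], [598.1565551757812, -42.73121643066406], [607.087890625, 195.30001831054688], [435.61614990234375, 201.73388671875]]
button px [0.46564009 0.00107173 0.09539376]
cup [[ 0.466318   -0.14136171  0.01562973]
 [ 0.51278061 -0.12649333  0.07672882]
 [ 0.56432626 -0.08923028  0.1107694 ]]
```

View pics/crop.png

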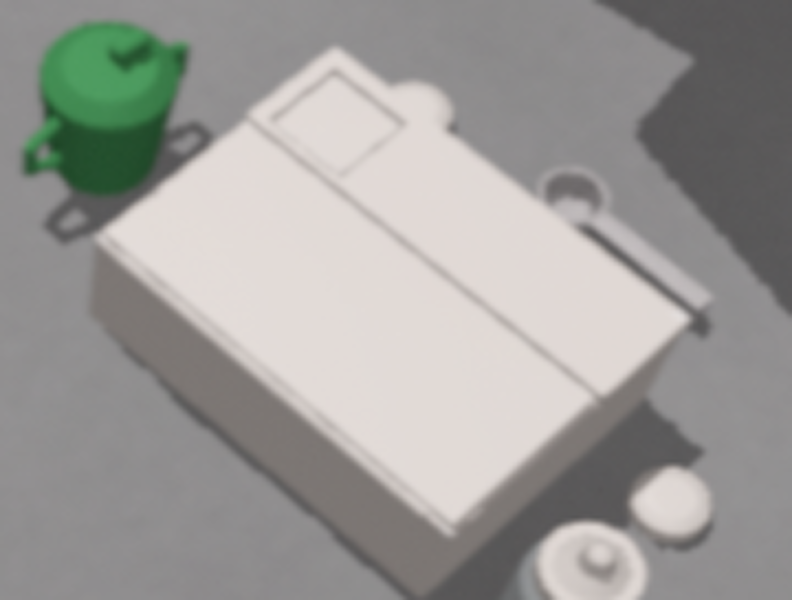

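The crop shows the square outline at the deck's -y end, at crop pixels (270–405, 70–175). That agrees with y = -81 mm. Next I'll work out the moves.

```bash
cat > plan.py <<'E'
from h import *
from scipy.spatial.transform import Rotation as R
import sys
o=ctrl.get_obs(); q=o["eef_rot"]; r=R.from_quat([*q[1:],q[0]]); M=r.as_matrix()
np.set_printoptions(precision=4,suppress=True)
yaw=-.04; kx=np.array([np.cos(yaw),np.sin(yaw),0]); ky=np.array([-kx[1],kx[0],0]); C=np.array([.516,.081,0])
print("t",o["time_s"],"pos",o["eef_pos"],"F",o["wrist_force"],"op",o["opening"],"q",o["q"]);print(M)
k=o["eef_pos"]-C; print("keeper frame mm",1000*np.array([k@kx,k@ky,k[2]]))
# approach axis = most downward column
a=np.argmin(M[2]); print("approach axis",a)
for s in(1,-1):
    x=s*kx; d=np.array([0,0,-1.]); T=np.stack([x,d,np.cross(x,d)],1) if a==1 else np.stack([x,np.cross(d,x),d],1)
    print("turn",s,(r.inv()*R.from_matrix(T)).as_rotvec())
    if len(sys.argv)>1:
        t=C+kx*float(sys.argv[1])/1e3+ky*float(sys.argv[2])/1e3+[0,0,float(sys.argv[3])/1e3]
        print(" shift cm now",M.T@(t-o["eef_pos"])*100," after turn",T.T@(t-o["eef_pos"])*100)
E
python3 plan.py -50 -81 170
```

```text
t 0.1 pos [ 0.1671 -0.5497  0.2305] F [ 0.4754 -0.1965  0.2872] op 0.9948269036143068 q [-1.4823  0.1815  1.6079 -0.      1.3538 -0.2063]
[[ 0.2906 -0.0001  0.9568]
 [-0.9568  0.0016  0.2906]
 [-0.0016 -1.      0.0003]]
keeper frame mm [-323.4463 -644.133   230.4729]
approach axis 1
turn 1 [-0.0012 -1.2359 -0.0012]
 shift cm now [-44.1898   6.1305  44.3302]  after turn [27.3446  6.0473 56.3133]
turn -1 [ 0.0013  1.9056 -0.0014]
 shift cm now [-44.1898   6.1305  44.3302]  after turn [-27.3446   6.0473 -56.3133]
```

```bash
python3 -m jog '[[[0,0,0],[0,-0.12,0],0],[[0,0,0],[0,-0.12,0],0],[[0,0,0],[0,-0.12,0],0],[[0,0,0],[0,-0.12,0],0],[[0,0,0],[0,-0.12,0],0],[[0,0,0],[0,-0.12,0],0],[[0,0,0],[0,-0.12,0],0],[[0,0,0],[0,-0.12,0],0],[[0,0,0],[0,-0.12,0],0],[[0,0,0],[0,-0.12,0],0],[[0,0,0],[0,0,0],0]]'; python3 plan.py -50 -81 170
```

```text
time_s: 1.02
eef_pos: [0.1667, -0.5457, 0.2243]
eef_rot: [0.712, -0.702, 0.01, -0.009]
wrist_force: [-0.6, 0.4, 0.5]
opening: -0.002
t 1.0167 pos [ 0.1667 -0.5457  0.2243] F [-0.6017  0.4051  0.4838] op -0.0018508427799775822 q [-1.4823  0.1866  1.6149  0.      1.3536 -1.4564]
[[ 0.9997 -0.0012  0.026 ]
 [-0.0259  0.0134  0.9996]
 [-0.0015 -0.9999  0.0134]]
keeper frame mm [-323.9786 -640.2009  224.2713]
approach axis 1
turn 1 [-0.0134  0.0141 -0.0016]
 shift cm now [28.1897  6.1271 55.4522]  after turn [27.3979  5.4271 55.9201]
turn -1 [-0.0025 -3.1275  0.0209]
 shift cm now [28.1897  6.1271 55.4522]  after turn [-27.3979   5.4271 -55.9201]
```

```bash
python3 -m jog '[[[1.8,0,3.5],[0,0,0],0],[[1.8,0,3.5],[-0.01,0.01,0],0],[[1.8,0,3.5],[0,0,0],0],[[1.8,0,3.5],[0,0,0],0],[[1.8,0,3.5],[0,0,0],0],[[1.8,0,3.5],[0,0,0],0],[[1.8,0,3.5],[0,0,0],0],[[1.8,0,3.5],[0,0,0],0],[[1.8,0,3.5],[0,0,0],0],[[1.8,0,3.5],[0,0,0],0],[[1.8,0,3.5],[0,0,0],0],[[1.8,0,3.5],[0,0,0],0]]'; python3 plan.py -50 -81 150
```

```text
time_s: 2.02
eef_pos: [0.4106, -0.1265, 0.2224]
eef_rot: [0.708, -0.705, 0.037, -0.035]
wrist_force: [-0.0, -0.4, 0.5]
opening: 0.001
t 2.0167 pos [ 0.4106 -0.1265  0.2224] F [-0.0447 -0.367   0.5359] op 0.0007270146014285053 q [-0.5789 -0.1495  1.9605  0.0029  1.3345 -0.4777]
[[ 0.9948 -0.0017  0.1017]
 [-0.1017  0.0045  0.9948]
 [-0.0021 -1.      0.0043]]
keeper frame mm [ -97.0567 -211.5875  222.3961]
approach axis 1
turn 1 [-0.0043 -0.0619 -0.002 ]
 shift cm now [ 3.9043  7.2879 13.2939]  after turn [ 4.7057  7.2396 13.0588]
turn -1 [ 0.0031  3.0797 -0.0067]
 shift cm now [ 3.9043  7.2879 13.2939]  after turn [ -4.7057   7.2396 -13.0588]
```

```bash
python3 -m jog '[[[1,0,3.3],[0,-0.03,0],0],[[1,0,3.3],[0,-0.03,0],0],[[1,0,3.3],[0,0,0],0],[[1,1.5,3],[0,0,0],0],[[0,1.5,0],[0,0,0],0],[[0,0,0],[0,0,0],0]]'; python3 plan.py -50 -81 110
```

```text
time_s: 2.52
eef_pos: [0.4635, 0.0141, 0.1931]
eef_rot: [0.709, -0.705, 0.018, -0.02]
wrist_force: [-1.1, -1.0, -0.7]
opening: 0.001
t 2.5167 pos [0.4635 0.0141 0.1931] F [-1.1166 -0.9571 -0.7006] op 0.0014677342711155177 q [-0.2307 -0.0363  1.9191  0.0064  1.2571 -0.1785]
[[ 0.9985  0.003   0.0541]
 [-0.0542  0.0055  0.9985]
 [ 0.0027 -1.      0.0057]]
keeper frame mm [-49.7457 -68.9194 193.0936]
approach axis 1
turn 1 [-0.0057 -0.0142  0.0027]
 shift cm now [-0.0304  8.3023 -1.2555]  after turn [-0.0254  8.3094 -1.2081]
turn -1 [-0.0042  3.1274 -0.0089]
 shift cm now [-0.0304  8.3023 -1.2555]  after turn [0.0254 8.3094 1.2081]
```

```bash
python3 -m jog '[[[0,2,-0.6],[-0.005,-0.014,0],0],[[0,2,-0.6],[0,0,0],0],[[0,2,0],[0,0,0],0],[[0,1.5,0],[0,0,0],0],[[0,0,0],[0,0,0],0],[[0,0,0],[0,0,0],0]]'; python3 plan.py -50 -81 100
```

```text
time_s: 3.02
eef_pos: [0.4637, 0.0002, 0.1182]
eef_rot: [-0.707, 0.707, -0.019, 0.021]
wrist_force: [0.5, 0.0, 0.0]
opening: 0.002
t 3.0167 pos [0.4637 0.0002 0.1182] F [0.541  0.025  0.0054] op 0.0021819458247564695 q [-0.2569  0.0693  1.9815  0.0008  1.087  -0.2007]
[[ 0.9984  0.0039  0.0565]
 [-0.0565 -0.0003  0.9984]
 [ 0.0039 -1.     -0.0001]]
keeper frame mm [-49.0144 -82.8164 118.2303]
approach axis 1
turn 1 [ 0.0001 -0.0165  0.0039]
 shift cm now [-0.1086  1.8226  0.1802]  after turn [-0.0986  1.823   0.1816]
turn -1 [-0.0061  3.1251  0.0002]
 shift cm now [-0.1086  1.8226  0.1802]  after turn [ 0.0986  1.823  -0.1816]
```

```bash
python3 - <<'E'
from h import *
a=imaging.camera("scene");b=imaging.camera("side")
x=cv2.resize(a["frame"][200:350,330:490],None,fx=2.5,fy=2.5);y=cv2.resize(b["frame"][120:270,220:380],None,fx=2.5,fy=2.5)
cv2.imwrite("pics/pre.png",np.hstack([x,y])[...,::-1])
E
```

```text
(no output)
```

View pics/pre.png

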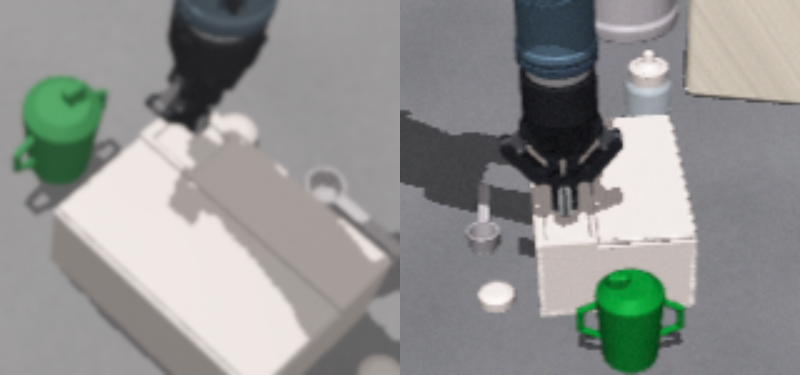

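The closed fingers stand over the button: left panel around (195,125), right panel around (565,210), with the cup clear. I'll press in small steps.

```bash
python3 -m jog '[[[-0.1,0.8,0.2],[0,-0.01,0],0],[[0,0.5,0],[0,0,0],0],[[0,0.3,0],[0,0,0],0],[[0,0.2,0],[0,0,0],0],[[0,0,0],[0,0,0],0]]'; python3 -m jog '[[[0,0.2,0],[0,0,0],0]]';  python3 -m jog '[[[0,0.2,0],[0,0,0],0]]'
```

```text
time_s: 3.53
eef_pos: [0.466, 0.0015, 0.103]
eef_rot: [-0.706, 0.708, -0.012, 0.021]
wrist_force: [-0.6, 0.0, 0.4]
opening: -0.0
time_s: 3.62
eef_pos: [0.4663, 0.0015, 0.1013]
eef_rot: [-0.706, 0.708, -0.012, 0.021]
wrist_force: [0.0, -0.2, -0.6]
opening: 0.006
time_s: 3.7
eef_pos: [0.4665, 0.0016, 0.0992]
eef_rot: [-0.706, 0.708, -0.012, 0.021]
wrist_force: [0.5, -0.6, 0.1]
opening: 0.0
```

```bash
python3 -m jog '[[[-0.2,0.1,0],[0,0,0],0]]'; python3 -m jog '[[[0,0.2,0],[0,0,0],0]]';  python3 -m jog '[[[0,0.2,0],[0,0,0],0]]'
```

```text
time_s: 3.78
eef_pos: [0.465, 0.0016, 0.0982]
eef_rot: [-0.706, 0.708, -0.011, 0.021]
wrist_force: [0.7, -0.1, 2.5]
opening: -0.0
time_s: 3.87
eef_pos: [0.4649, 0.0015, 0.0963]
eef_rot: [-0.706, 0.708, -0.011, 0.021]
wrist_force: [-2.6, -0.6, 3.7]
opening: -0.0
time_s: 3.95
eef_pos: [0.4649, 0.0015, 0.0945]
eef_rot: [-0.706, 0.708, -0.011, 0.021]
wrist_force: [-2.5, 0.3, 4.2]
opening: 0.001
```

```bash
python3 -m jog '[[[0,0.1,0],[0,0,0],0],[[0,-0.5,0],[0,0,0],0],[[-0.5,-1,0],[0,0,0],0],[[-1.5,-2,0.5],[0,0,0],0],[[-1.5,-2,1.5],[0,0,0],0],[[0,0,2],[0,0,0],0],[[0,0,1.5],[0,0,0],0],[[0,0,0],[0,0,0],0]]'; python3 - <<'E'
from h import *
a=imaging.camera("scene");b=imaging.camera("side")
x=cv2.resize(a["frame"][200:350,330:490],None,fx=2.5,fy=2.5);y=cv2.resize(b["frame"][120:270,220:380],None,fx=2.5,fy=2.5)
cv2.imwrite("pics/post.png",np.hstack([x,y])[...,::-1])
E
```

```text
time_s: 4.62
eef_pos: [0.4307, 0.0592, 0.1511]
eef_rot: [-0.706, 0.708, -0.012, 0.023]
wrist_force: [0.4, -0.4, -0.4]
opening: -0.002
```

View pics/post.png

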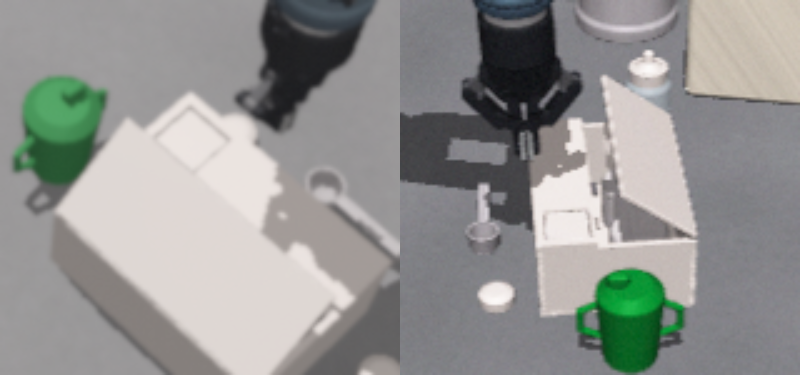

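The lid has sprung ajar. In the left panel its free edge runs from (130,120) to (325,310), and the cup, caps and scoop haven't moved. I'll let it settle, then push.

```bash
python3 -m jog '[[[0,-0.3,0.5],[0,0,0],0],[[0,0,0.5],[0,0,0],0],[[0,0,0],[0,0,0],0],[[0,0,0],[0,0,0],0],[[0,0,0],[0,0,0],0],[[0,0,0],[0,0,0],0],[[0,0,0],[0,0,0],0],[[0,0,0],[0,0,0],0],[[0,0,0],[0,0,0],0],[[0,0,0],[0,0,0],0],[[0,0,0],[0,0,0],0],[[0,0,0],[0,0,0],0]]';python3 -m jog '[[[0,0,0],[0,0,0],0],[[0,0,0],[0,0,0],0],[[0,0,0],[0,0,0],0],[[0,0,0],[0,0,0],0],[[0,0,0],[0,0,0],0],[[0,0,0],[0,0,0],0],[[0,0,0],[0,0,0],0],[[0,0,0],[0,0,0],0],[[0,0,0],[0,0,0],0],[[0,0,0],[0,0,0],0],[[0,0,0],[0,0,0],0],[[0,0,0],[0,0,0],0]]'; python3 plan.py 10 0 155; python3 - <<'E'
from h import *
P=pts(imaging.camera("scene")); C=np.array([.516,.081,0])
k=np.linalg.norm(P[...,:2]-C[:2],axis=-1)<.11
q=P[k&(P[...,2]>.105)&(P[...,2]<.3)&(P[...,1]>.1)]
for lo in np.arange(.11,.21,.01):
    s=q[(q[:,2]>lo)&(q[:,2]<lo+.01)]
    if len(s)>5: print(round(lo,3),len(s),np.median(s,axis=0))
E
```

```text
time_s: 5.72
eef_pos: [0.4308, 0.0657, 0.1522]
eef_rot: [-0.706, 0.708, -0.015, 0.023]
wrist_force: [-0.2, -0.3, -0.4]
opening: -0.001
time_s: 6.72
eef_pos: [0.4308, 0.0657, 0.1523]
eef_rot: [-0.705, 0.708, -0.015, 0.023]
wrist_force: [-0.4, -0.2, -0.2]
opening: -0.001
t 6.7167 pos [0.4308 0.0657 0.1523] F [-0.4104 -0.2401 -0.2041] op -0.0007828757270024906 q [-0.1202 -0.0544  2.0267 -0.0031  1.1583 -0.066 ]
[[ 0.9985  0.0106  0.053 ]
 [-0.053  -0.0041  0.9986]
 [ 0.0108 -0.9999 -0.0036]]
keeper frame mm [-84.4845 -18.6901 152.3127]
approach axis 1
turn 1 [ 0.0036 -0.013   0.0108]
 shift cm now [ 9.4257 -0.1741  1.9913]  after turn [ 9.4485 -0.2687  1.869 ]
turn -1 [-0.0168  3.1285  0.0057]
 shift cm now [ 9.4257 -0.1741  1.9913]  after turn [-9.4485 -0.2687 -1.869 ]
0.11 142 [0.59448845 0.12975638 0.11545424]
0.12 151 [0.58830816 0.13155728 0.12558988]
0.13 158 [0.58213726 0.13466777 0.13477484]
0.14 180 [0.57613613 0.13778637 0.14484426]
0.15 201 [0.56984683 0.13859978 0.15485756]
0.16 202 [0.56377917 0.13785117 0.16563776]
0.17 213 [0.55749415 0.14149997 0.1753483 ]
0.18 162 [0.5519757  0.14269471 0.18291515]
```

```bash
python3 -m jog '[[[2,0,0.5],[0,0,0.01],0],[[2.5,0,0.5],[0,0,0],0],[[2,0,0.5],[0,0,0],0],[[1.2,0,0],[0,0,0],0],[[0.8,0,0],[0,0,0],0],[[0.8,0,0],[0,0,0],0]]';python3 -m jog '[[[0.8,0,0],[0,0,0],0],[[0.8,0,0],[0,0,0],0],[[0.8,0,0],[0,0,0],0],[[0.8,0,0],[0,0,0],0]]'; python3 -m jog '[[[0.8,0,0],[0,0,0],0],[[0.8,0,0],[0,0,0],0]]'; python3 plan.py 80 0 155
```

```text
time_s: 7.27
eef_pos: [0.5262, 0.0767, 0.1515]
eef_rot: [-0.706, 0.708, -0.019, 0.018]
wrist_force: [-1.3, 0.2, 1.1]
opening: 0.002
time_s: 7.6
eef_pos: [0.5593, 0.0747, 0.151]
eef_rot: [-0.706, 0.708, -0.02, 0.017]
wrist_force: [-1.9, 0.2, 5.0]
opening: -0.001
time_s: 7.77
eef_pos: [0.5786, 0.0739, 0.1543]
eef_rot: [-0.706, 0.708, -0.019, 0.019]
wrist_force: [-0.3, 0.5, 1.3]
opening: -0.003
t 7.7667 pos [0.5786 0.0739 0.1543] F [-0.2947  0.4562  1.3321] op -0.003168266656381328 q [-0.0746  0.2777  1.6539 -0.0034  1.2095 -0.0203]
[[ 0.9986  0.0003  0.053 ]
 [-0.053  -0.0032  0.9986]
 [ 0.0005 -1.     -0.0032]]
keeper frame mm [ 62.8403  -4.6028 154.3096]
approach axis 1
turn 1 [ 0.0032 -0.013   0.0004]
 shift cm now [ 1.7099 -0.0698  0.4824]  after turn [ 1.716  -0.069   0.4603]
turn -1 [-0.0007  3.1285  0.005 ]
 shift cm now [ 1.7099 -0.0698  0.4824]  after turn [-1.716  -0.069  -0.4603]
```

```bash
python3 -m jog '[[[0.8,0,0],[0,0,0],0],[[0.8,0,0],[0,0,0],0]]'; python3 -m jog '[[[0.5,0,0],[0,0,0],0],[[0.3,0,0],[0,0,0],0]]'; python3 - <<'E'
from h import *
import math
P=pts(imaging.camera("scene"));b=imaging.camera("side");Q=pts(b)
for A in(P,Q):
    q=A[(A[...,2]>.105)&(A[...,2]<.24)&(A[...,0]>.575)&(A[...,0]<.68)&(((A[...,1]>.13)&(A[...,1]<.17))|((A[...,1]>-.02)&(A[...,1]<.02)))]
    for lo in np.arange(.11,.21,.01):
        s=q[(q[:,2]>lo)&(q[:,2]<lo+.01)]
        if len(s)>5: print(round(lo,3),len(s),np.percentile(s[:,0],[10,50,90]))
    print()
E
```

```text
time_s: 7.93
eef_pos: [0.5965, 0.073, 0.1551]
eef_rot: [-0.706, 0.708, -0.018, 0.019]
wrist_force: [-0.2, -0.4, -0.1]
opening: -0.005
time_s: 8.1
eef_pos: [0.6043, 0.0725, 0.1543]
eef_rot: [-0.706, 0.708, -0.02, 0.018]
wrist_force: [-18.0, 0.1, 13.2]
opening: -0.001
0.18 98 [0.63340593 0.63821231 0.6430467 ]
0.19 30 [0.63365878 0.63961837 0.6432408 ]

0.11 22 [0.6033656  0.60550838 0.60665806]
0.12 21 [0.60757054 0.60874402 0.61071287]
0.13 21 [0.61053199 0.61304413 0.61522824]
0.14 21 [0.61494112 0.61665415 0.6188362 ]
0.15 24 [0.61936031 0.6210312  0.62389503]
0.16 23 [0.62295803 0.62499759 0.62752373]
0.17 25 [0.62727504 0.62969498 0.63173872]
0.18 36 [0.63186934 0.63463847 0.63816826]
```

The lid is at its stop: its slope gives about 1.96 rad, and the wrist force rose to 18 N. I'll back straight off and check.

```bash
python3 -m jog '[[[-0.8,0,0],[0,0,0],0],[[-2,0,0],[0,0,0],0],[[-3,-1,0],[0,0,0],0],[[-3.5,-1,0],[0,0,0],0],[[-3.5,-2,0],[0,0,0],0],[[-3.5,-2,0],[0,0,0],0],[[-3,-2,0],[0,0,0],0],[[0,0,0],[0,0,0],0],[[0,0,0],[0,0,0],0],[[0,0,0],[0,0,0],0]]'; python3 - <<'E'
from h import *
a=imaging.camera("scene");b=imaging.camera("side");A=pts(b)
q=A[(A[...,2]>.105)&(A[...,2]<.2)&(A[...,0]>.575)&(A[...,0]<.68)&(A[...,1]>-.02)&(A[...,1]<.17)]
print(len(q),"lid angle",np.pi/2+np.arctan(np.polyfit(q[:,2],q[:,0],1)[0]),ctrl.get_obs()["wrist_force"])
x=cv2.resize(a["frame"][200:410,310:520],(400,400));y=cv2.resize(b["frame"][110:280,220:390],(400,400))
cv2.imwrite("pics/end.png",np.hstack([x,y])[...,::-1])
E
```

```text
time_s: 9.03
eef_pos: [0.4011, 0.0831, 0.2335]
eef_rot: [-0.706, 0.708, -0.021, 0.017]
wrist_force: [-0.9, -0.6, 0.8]
opening: -0.001
822 lid angle 1.9384108079214069 [ 0.3518702   0.16400972 -0.11611054]
```

View pics/end.png

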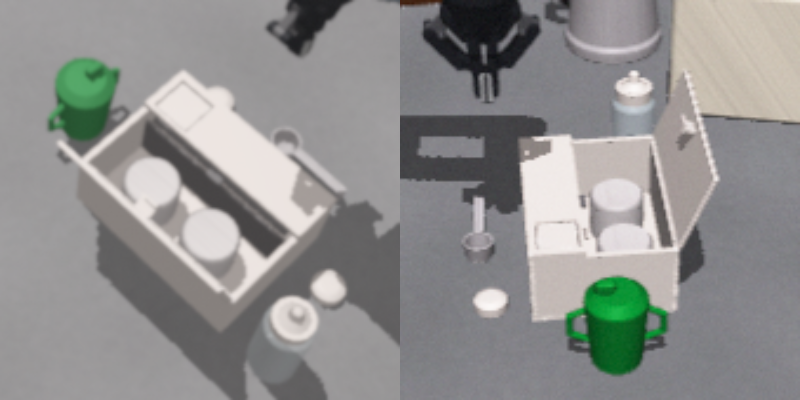

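The lid stands open past upright (right panel, edge at (685,75)–(715,180)). The arm is clear, and the cup, caps, scoop and bottle are in place.

```bash
python3 -c "
from bench import ctrl; print(ctrl.hand_in())"
```

```text
the job is handed in; nothing more can be done
None
```

The keeper is open: the lid stands by itself at about 1.94 rad (depth fit; the stop is 1.95), and I handed the job in just after 9 s of robot time.

- **Button:** its faint outline showed at the deck's -y end (y = -81 mm). I pressed it with closed fingers; it gave way from about z = 98 mm, and the last reading was 4.2 N at about 4 mm in. I pressed about 1 mm further before letting go, and the lid sprang ajar.
- **Lid:** it had risen to about 1.03 rad when I pushed it back with the outside of the fingers until it met its stop. The wrist force rose to about 18 N along x and 13 N upward there, well below the limits, and I backed straight off.
- **Last checks:** the wrist force was near zero with the arm clear. The cup, both caps, scoop and bottle looked unmoved in the pictures; I didn't measure their positions. No check failed or disagreed.

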